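# Hook a seat spring onto its anchor post with the spring puller

## Robot

A 7-joint arm with a two-finger parallel gripper is mounted at the origin on the work surface. World frame = base frame: x ahead of the robot, y to its left, z up, the work surface at z = 0. Lengths are in mm, angles in rad, forces in N, time in s.
With the tool pointing down it reaches from about 350 to 900 mm from the base axis. Payload 19.9 kg.
Tool frame: the origin (TCP) lies at the very end of the fingers, on their centre line; the grasp point (between the pads) lies r.grip_depth behind it (r.grip_depth is the distance from the TCP to the grasp point, in mm); z points along the fingers, x is the direction in which the jaws open and shut, and the axes are right-handed (so a half turn about z gives the same grasp; the last joint's range is limited). The gripper opens to 94 mm and grips with 3 to 60 N. Pads are 16 mm wide; open, the fingers measure 119 mm over their backs; the gripper's body (75 mm by 177 mm) begins 78 mm behind the grasp point.
Start: joints at [-1.262, 0.417, -0.01, 1.614, 0.005, 1.111, -0.053], TCP at [214.77, 586.918, 205.425] pointing down, gripper open.
Joint ranges: [-2.81, 2.81], [-0.39, 2.02], [-1.27, 1.25], [0.06, 2.57], [-1.19, 4.33], [0.19, 2], [-2.82, 2.82]. Speed limits (rad/s): [1.89, 1.89, 2.39, 2.39, 3.01, 3.01, 3.01].

## Interface

Orientations are given as a 3x3 rotation matrix whose columns are the frame's x, y, z axes.
In Python, from cell import r gives the robot as it stands. The module is installed in compiled form; this text tells all that it offers.
- The arm moves only by the tool servo_tool, never from a script. Its arguments are lists of equal length, an entry for each row: "twist": the turn, a rotation vector about the tool's x, y, z in rad, a list of three; "slide": the shift along the tool's x, y, z in m, a list of three; "jaw": the opening in per cent of the stroke, from 0 (shut) to 100 (fully open). In form: {"twist": [[rx, ry, rz], ...], "slide": [[x, y, z], ...], "jaw": [jaw, ...]}. A call has 1 to 8 rows; each row shifts and turns the commanded pose from where the row before left it, along the tool's axes as they then stand; what a row does not reach is not made up. A row lasts 1/8 s, in which the tool goes at most 62.5 mm and 10.7 degrees, less where a joint would pass 70% of its speed; a pose out of reach is approached as far as the arm can. A call is refused whole if a number of a shift passes 0.0625 or a number of a turn 0.188, either way. A call with a gripper value outside its range is refused whole. The fingers move at their own pace and stop on an object; "squeeze" is the grip in N (left out, the last holds). Time passes only in rows, so rows that do not move let the fingers close. It gives the time, the measured TCP pose, the force and the opening at its end, in the units of the state.
- r.read_state(): the state, without advancing time (a new reading comes with each control period).
- r.camera(name): name is "side" or "top"; returns (picture, depth): 384x512x3 uint8, blue, green, red; 384x512 float32, mm along the optical axis (not along the pixel's ray), 0 where there is no reading.
- r.calibration(name): a dict with "mtx" (3x3 intrinsics, pixels), "position" and "orientation" of the camera in the world. Camera axes: x right, y down, z forward; pixel columns grow to the right and rows downward; lengths in mm; the calibration is good to about 2 mm. A picture is of the moment at which its call begins. calibration takes no time and is no camera call.
- r.close_job(): hands the job in, once; it reports no verdict.
Trained networks look in the newest picture that a camera, given by its name, has taken for a name from the list of things; names that differ only in an ending like _2 or _b are one class to them, and where a whole thing is asked for, a point or a joint stands for the part that bears it (a point fixed in the world has none). Each returns a list of dicts, best first, with "confidence" (0 to 1); they miss things now and then, are a little off and sometimes report something else, mostly with a low value. They report only what shows in the picture. A call takes as long as a camera call. They do not tell look-alikes from the thing itself.
- r.look_for(camera, name): "position" ([column, row] in pixels, amid what is visible of it).
The state is a dict: "t": time; "qpos": joint angles; "joint_vel": joint speeds; "effort": joint torques, N m; "ee_pos": TCP position; "ee_rot": TCP orientation; "wrist_force": force on the tool from outside, world axes, zero at the start; "ft_torque": the same for the moment, N m; "width": finger opening in mm.
Only numpy, scipy, OpenCV 4.12 (cv2) and the standard library are available. Lean on these libraries where they do the work, as an engineer would, in place of code of your own. Each camera call takes 0.05 s, during which the arm holds its last target.

## Task

Take the red-handled spring puller from the tool rack, put its tip down into the orange pull ring of the loose seat spring, stretch the spring and swing it round so that its hook catches on the empty brass anchor post. Then slip the puller out and stand it back in its own hole in the rack, fully down. Leave the awl, the screwdriver, the mallet and the offcut where they are.

Things in the scene. Friction and masses are not known exactly. Their poses are not given: they have to be found in the camera images.
- puller_grip (a point): Middle of the red upright handle of the loose spring puller (about 160 g): handle 34 mm along its x, 24 mm along its y (grip across these 24 mm), 60 mm tall. Under it a brass collar, 44 mm wide, 6 mm thick, its underside 36 mm below this point, rests on the rack. A straight 8 mm steel pin with an 11 mm ball end points down from it. It stands in any one of the three rack holes.
- puller_tip (a point): Lowest point of the puller's pin, 86 mm straight below puller_grip and 50 mm below the collar's underside.
- rack: Fixed plywood tool rack, 240 mm along x, 80 mm along y. Origin: centre of its underside, on the bench. Top 75 mm above the bench, with three through holes of 30 mm at x = -75, 0, +75 mm, y = 0. Puller, awl and screwdriver stand in them in any order, collars flat on the top; puller_grip is then 111 mm above the bench.
- pull_ring (a point): Centre of the orange pull ring at the free end of the loose spring: level ring of 5 mm wire, 31 mm inside diameter, 58 mm above the bench, with 23 mm of air between it and the wooden rail below (rail top at 32 mm). It keeps this height: it only swings level about spring_pivot and moves out along the spring (its x).
- hook_seat (a point): Where the post's axis must end up inside the spring's hook: on the line from spring_pivot to pull_ring, 26.5 mm short of the ring centre. Hook: level U of 5 mm wire, 25 mm wide inside, bend towards the ring, mouth facing the post. The post goes in sideways if the spring is stretched 15 to 40 mm beyond its hooked length and swung to the post; let back, the bend draws onto the post.
- post (a point): Empty brass anchor post: upright stud of 12 mm diameter with a 16 mm head, on the rail of the seat frame, top 76 mm above the bench. This point is on its axis at the springs' height, 58 mm, 200 mm from spring_pivot. Two other springs already hang on posts of their own, 55 and 100 mm off, on the side away from the loose spring.
- spring_pivot (a point): Fixed end of the loose spring, on its dark stud: the vertical axis about which the spring swings freely, at the height of the ring. The ring centre is 211.5 mm from it when the spring is slack and 226.5 mm when hooked.
- spring_swing (a joint): Angle of the loose spring about spring_pivot (rad): 0 when it points at the post, positive when swung away (0.2 to 0.4 at the start). Turns with very little friction.
- spring_stretch (a joint): Stretch of the loose spring (m): 0 slack, 0.015 when hooked on the post, end stop at 0.060. Pull about 1.5 N plus 90 N per m of stretch: 3 N hooked, 5 N at 0.040.
- awl: Bystander: awl with a pale, round, waisted wooden handle 65 mm tall, upright in the rack; origin at the underside of its handle.
- screwdriver: Bystander: screwdriver with a blue round handle 74 mm tall, upright in the rack; origin at the underside of its handle.
- mallet_mid (a point): Bystander: wooden mallet lying on the bench, head 75 x 120 x 70 mm, handle 170 mm along its x; this point is the middle of its head.
- offcut_mid (a point): Bystander: flat pine offcut 90 x 160 x 25 mm on the bench; this point is its middle.
Mind the look-alikes: they are no part of the job. There is more than one size of the part that bears puller_grip; the job needs the middle-sized.

How it is judged (in metres and radians):
On the way, in this order (a step that is already met when the one before it is completed fails the run):
1. the puller's tip is down in the pull ring (horizontal distance between puller_tip and pull_ring below 0.02 m and z of puller_tip in the frame of pull_ring between -0.03 and 0 m), for 0.1 s.
2. with the tip in the ring, the spring is stretched past its hooked length (all of step 1 and value of joint spring_stretch above 0.022 m), for 0.1 s.
3. the hook sits on the anchor post and the puller's tip is out above the ring (horizontal distance between hook_seat and post below 0.006 m and value of joint spring_stretch above 0.009 m and z of puller_tip in the frame of pull_ring above 0.008 m), for 0.2 s.
At the end, for the whole second after the job is handed in: The spring's hook is on the anchor post, hook seat within 6 mm of the post's axis, with the spring holding itself stretched (9 to 21 mm); the puller stands upright (within 8 degrees) in its rack hole, its collar down on the rack top within 5 mm, at rest and released (horizontal distance between hook_seat and post below 0.006 m and value of joint spring_stretch between 0.009 and 0.021 m and y of puller_grip in the frame of rack between -0.015 and 0.015 m and height (world z) of puller_grip between 0.106 and 0.116 m and angle between puller_grip's own z axis and vertical below 0.15 rad and linear speed of puller below 0.03 m/s); the robot touches nothing.
It fails at once if the awl or the screwdriver is moved more than 30 mm (distance of any of awl, screwdriver from where it was at the start of the episode above 0.03 m).
It fails at once if the mallet or the offcut is moved more than 40 mm (distance of any of mallet_mid, offcut_mid from where it was at the start of the episode above 0.04 m).
It also fails if it takes over 51 s, if anything falls off the work surface, if the arm or the gripper's body presses on something with over 40 N, if the wrist force passes 120 N, or if a joint passes its speed limit or range.

## Working session

There is one attempt and no reset: what is moved stays moved. The work goes in short steps, Python scripts to look and compute and a tool call to move; the robot and the scene stay as the last step left them, time stands still between calls to the robot, and variables do not carry over. Pictures are saved under pics/ and viewed, and the job is handed in when it is done.

Besides the shell and the picture viewer there is one more tool, called after "Call:" as a command line: name --argument value ..., lists and objects as JSON in quotes. servo_tool: Moves the arm, as the interface text tells. Its arguments: {"type":"object","properties":{"twist":{"type":"array","items":{"type":"array","items":{"type":"number"}}},"slide":{"type":"array","items":{"type":"array","items":{"type":"number"}}},"jaw":{"type":"array","items":{"type":"number"}},"squeeze":{"type":"number"}},"required":["twist","slide","jaw"]}

```bash
mkdir -p pics; cat > h.py <<'E'
import numpy as np, cv2
from cell import r
def shot(n,f):
    im,d=r.camera(n); cv2.imwrite(f'pics/{f}.png',im); np.save(f'pics/{f}.npy',d); return im,d
def w(n,u,v,d=None,z=None):
    c=r.calibration(n);K=np.array(c['mtx']);R=np.array(c['orientation']);p=np.array(c['position'])
    ray=R@np.linalg.inv(K)@np.array([u,v,1.])
    return p+ray*d if d is not None else p+ray*((z-p[2])/ray[2])
E
python3 - <<'E'
from h import *
for n in('top','side'):
    im,d=shot(n,n+'0'); c=r.calibration(n); print(n,np.round(c['position']),np.round(c['orientation'],2).tolist(),np.round(c['mtx'],1).tolist())
    for k in ['puller_grip','pull_ring','post','spring_pivot','rack','awl','screwdriver','hook_seat','mallet_mid','offcut_mid']:
        for o in r.look_for(n,k)[:4]:
            u,v=o['position'];dd=d[int(v),int(u)]
            print(k,np.round(o['position'],1),round(o['confidence'],2),np.round(w(n,u,v,dd)))
s=r.read_state();print(s['t'],s['ee_pos'],np.round(s['ee_rot'],3).tolist(),r.grip_depth)
E
```

```text
top [ 279.   -8. 1079.] [[-0.06, -0.97, 0.23], [-1.0, 0.06, -0.01], [-0.0, -0.23, -0.97]] [[374.3, 0.0, 257.2], [0.0, 374.3, 189.6], [0.0, 0.0, 1.0]]
puller_grip [177.6 250.8] 0.71 [362. 199.  85.]
puller_grip [141.4 251. ] 0.66 [362. 274. 151.]
pull_ring [290.4 186.9] 0.72 [ 522. -114.   60.]
spring_pivot [306.  180.7] 0.65 [ 535. -159.   66.]
rack [178.8 193.9] 0.68 [518. 195.  75.]
awl [168.9 184.7] 0.73 [529. 208. 137.]
awl [178.6 192.1] 0.63 [524. 196.  73.]
screwdriver [168.1 161. ] 0.51 [600. 213. 120.]
hook_seat [290.1 189.1] 0.75 [ 516. -113.   60.]
mallet_mid [ 83.7 209.3] 0.87 [492. 456.  73.]
offcut_mid [406.8 182.6] 0.93 [ 522. -457.   23.]
side [  265. -1066.   872.] [[0.98, -0.14, 0.17], [-0.22, -0.57, 0.79], [-0.02, -0.81, -0.59]] [[416.7, 0.0, 251.8], [0.0, 416.7, 189.8], [0.0, 0.0, 1.0]]
puller_grip [202.4 147.3] 0.78 [365. 274. 106.]
puller_grip [207.2 168.9] 0.48 [370. 205.  54.]
pull_ring [272.9 219.6] 0.58 [ 524. -136.   63.]
post [273.1 198.3] 0.62 [547. -51.  78.]
post [274.1 220.6] 0.38 [ 528. -137.   60.]
spring_pivot [283.6 224.3] 0.48 [571. -95.   1.]
rack [253.8 163.5] 0.68 [535. 169.  74.]
rack [277.6 220.3] 0.26 [ 538. -139.   61.]
awl [250.4 150.5] 0.65 [530. 200. 111.]
screwdriver [274.4 143.8] 0.53 [620. 206. 123.]
hook_seat [274.4 145.4] 0.39 [620. 207. 116.]
mallet_mid [226.5 136.9] 0.87 [476. 409.  63.]
offcut_mid [300.6 321.8] 0.74 [ 504. -475.   23.]
offcut_mid [251.4 160.8] 0.68 [530. 191.  73.]
offcut_mid [272.8 220.9] 0.64 [ 524. -136.   58.]
1.1 [214.78444418 586.90309938 205.41444222] [[0.344, 0.939, -0.0], [0.939, -0.344, -0.0], [-0.0, 0.0, -1.0]] 18.8
```

```bash
python3 - <<'E'
import cv2
t=cv2.imread('pics/top0.png');s=cv2.imread('pics/side0.png')
cv2.imwrite('pics/a1.png',cv2.resize(t[100:290,110:350],None,fx=3.3,fy=3.1,interpolation=2))
cv2.imwrite('pics/a2.png',cv2.resize(s[90:270,160:400],None,fx=3.3,fy=3.3,interpolation=2))
E
```

```text
(no output)
```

View pics/top0.png

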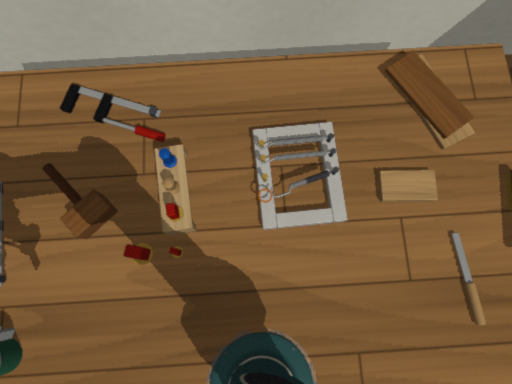

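View pics/a1.png

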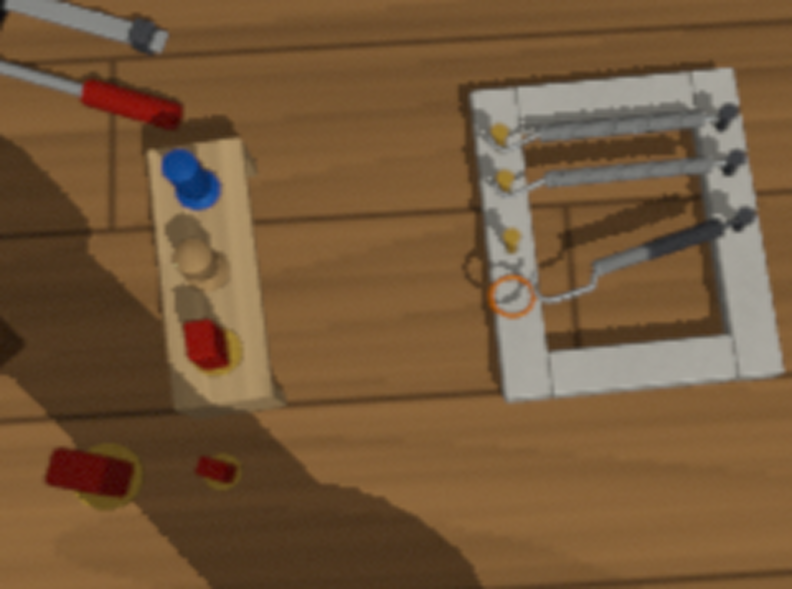

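View pics/a2.png

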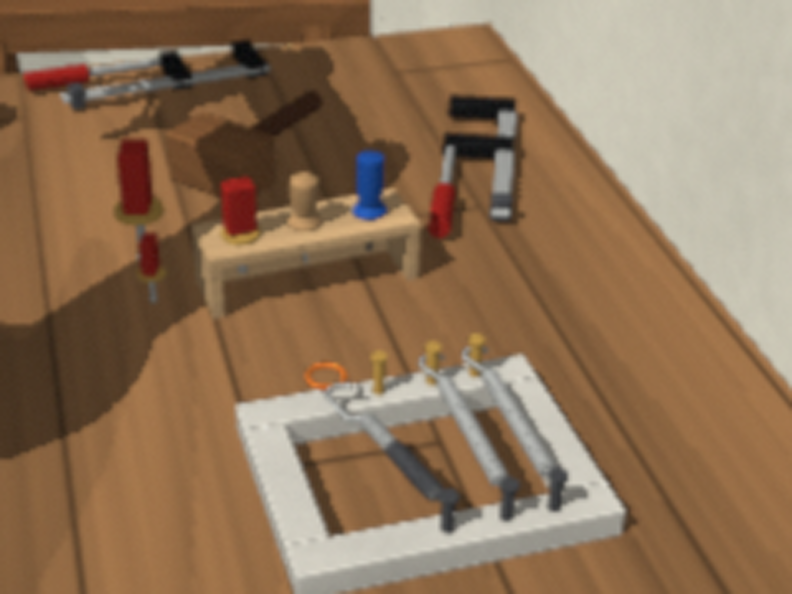

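The middle-sized puller is the one in the rack, at top (172,211), handle 34x24. The look-alikes are the larger one at (138,252) and the smaller one at (175,252), both standing off the rack. Next I'll measure precisely and take the confirming crop.

```bash
python3 - <<'E'
from h import *
T=cv2.imread('pics/top0.png');S=cv2.imread('pics/side0.png')
DT=np.load('pics/top0.npy');DS=np.load('pics/side0.npy')
def cloud(n,m,D):
    vs,us=np.nonzero(m); return np.array([w(n,u,v,D[v,u]) for u,v in zip(us,vs) if D[v,u]>0])
for n,I,D in(('top',T,DT),('side',S,DS)):
    h=cv2.cvtColor(I,cv2.COLOR_BGR2HSV).astype(int)
    red=((h[...,0]<6)|(h[...,0]>174))&(h[...,1]>190)&(h[...,2]>60)
    P=cloud(n,red,D)
    for nm,c in (('rack',(529-0,0)),):
        pass
    lab_n,lab,st,ce=cv2.connectedComponentsWithStats(red.astype(np.uint8))
    for i in range(1,lab_n):
        if st[i,4]<15: continue
        P=cloud(n,lab==i,D); z=P[:,2].max()
        t=P[P[:,2]>np.percentile(P[:,2],90)-6]
        rc=cv2.minAreaRect(t[:,:2].astype(np.float32))
        print(n,'red',st[i,4],np.round(ce[i],1),'ztop',round(np.percentile(P[:,2],90)),np.round(rc[0],1),np.round(rc[1],1),round(rc[2],1))
    org=(h[...,0]>=7)&(h[...,0]<=14)&(h[...,1]>180)&(h[...,2]>150)
    lab_n,lab,st,ce=cv2.connectedComponentsWithStats(cv2.dilate(org.astype(np.uint8),np.ones((3,3))))
    for i in range(1,lab_n):
        if st[i,4]<40: continue
        vs,us=np.nonzero((lab==i)&org)
        Q=np.array([w(n,u,v,z=58)[:2] for u,v in zip(us,vs)])
        A=np.c_[2*Q,np.ones(len(Q))];s=np.linalg.lstsq(A,(Q**2).sum(1),rcond=None)[0]
        print(n,'org',st[i,:4],len(Q),'circle',np.round(s[:2],1),round(np.sqrt(s[2]+s[0]**2+s[1]**2),1),'bboxmid',np.round((Q.min(0)+Q.max(0))/2,1))
    br=(h[...,0]>=15)&(h[...,0]<=28)&(h[...,1]>110)&(h[...,2]>100)
    lab_n,lab,st,ce=cv2.connectedComponentsWithStats(br.astype(np.uint8))
    for i in range(1,lab_n):
        if 5<st[i,4]<150: print(n,'brass',st[i],np.round(ce[i],1),np.round(w(n,*ce[i],z=76),1),'top px',np.round(w(n,ce[i][0],st[i,1]+1,z=76)))
cv2.imwrite('pics/b1.png',cv2.resize(T[150:240,150:210],None,fx=6,fy=6,interpolation=2))
cv2.imwrite('pics/b2.png',cv2.resize(T[120:210,248:348],None,fx=8,fy=6.6,interpolation=2))
cv2.imwrite('pics/b3.png',cv2.resize(S[180:260,230:340],None,fx=7,fy=7,interpolation=2))
E
```

```text
top red 255 [149.6 133.2] ztop 36 [722.6 289.1] [88.1 24.8] 71.4
top red 153 [171.8 210.5] ztop 143 [464.4 203.4] [30.4 22.9] 9.5
top red 268 [136.3 252.1] ztop 154 [362.2 293.8] [42.3 27.4] 76.3
top red 56 [174.7 250.9] ztop 87 [363.6 208.5] [24.5 13. ] 68.5
top brass [442 104   3   4   8] [443.  105.5] [ 732.  -575.3   76. ] top px [ 734. -576.   76.]
top brass [123 120  20   5  59] [134.5 121.8] [739.2 319.   76. ] top px [742. 319.  76.]
top brass [259 140   5   7  25] [261.  142.8] [651.8 -40.3  76. ] top px [657. -41.  76.]
top brass [312 142   4   3   8] [313.8 143. ] [ 641.4 -189.5   76. ] top px [ 641. -190.   76.]
top brass [269 145  10   3  13] [273.1 146.2] [639.4 -73.7  76. ] top px [640. -74.  76.]
top brass [294 144   8   2   9] [297.1 144.1] [ 641.1 -142.1   76. ] top px [ 638. -142.   76.]
top brass [269 147  49  12 100] [290.9 152.2] [ 618.2 -122.4   76. ] top px [ 631. -123.   76.]
top brass [260 155   6   7  24] [262.5 157.5] [607.8 -41.5  76. ] top px [612. -42.  76.]
top brass [271 167  10  18 136] [275.5 174.2] [556.9 -74.3  76. ] top px [575. -76.  76.]
top br
[... 373 characters left out ...]
5 197   9  10  78] [278.9 201.9] [477.9 -77.7  76. ] top px [489. -79.  76.]
top brass [162 219  13  12  52] [166.9 226.5] [430.  228.3  76. ] top px [448. 228.  76.]
top brass [  5 238   7   3  16] [  7.7 239.3] [422.7 653.8  76. ] top px [423. 654.  76.]
top brass [ 15 243   6   2  10] [ 17.5 243.4] [410.  626.7  76. ] top px [408. 627.  76.]
side red 71 [176.3 113.4] ztop 31 [296.1 764.8] [74.7 21. ] 7.9Traceback (most recent call last):
  File "<stdin>", line 15, in <module>
  File "<stdin>", line 5, in cloud
  File "h.py", line 6, in w
    c=r.calibration(n);K=np.array(c['mtx']);R=np.array(c['orientation']);p=np.array(c['position'])
ValueError: time passes only in moves, steps and waits
```

```bash
cat > h.py <<'E'
import numpy as np, cv2, json, os
from cell import r
if not os.path.exists('cal.json'):
    json.dump({n:{k:np.array(v).tolist() for k,v in r.calibration(n).items()} for n in('top','side')},open('cal.json','w'))
C=json.load(open('cal.json'))
def shot(n,f):
    im,d=r.camera(n); cv2.imwrite(f'pics/{f}.png',im); np.save(f'pics/{f}.npy',d); return im,d
def w(n,u,v,d=None,z=None):
    c=C[n];K=np.array(c['mtx']);R=np.array(c['orientation']);p=np.array(c['position'])
    ray=R@np.linalg.inv(K)@np.array([u,v,1.])
    return p+ray*d if d is not None else p+ray*((z-p[2])/ray[2])
def proj(n,P):
    c=C[n];K=np.array(c['mtx']);R=np.array(c['orientation']);p=np.array(c['position'])
    q=K@R.T@(np.array(P,float)-p); return q[:2]/q[2]
def cloud(n,m,D):
    vs,us=np.nonzero(m); return np.array([w(n,u,v,D[v,u]) for u,v in zip(us,vs) if D[v,u]>0])
E
python3 - <<'E'
from h import *
T=cv2.imread('pics/top0.png');S=cv2.imread('pics/side0.png')
DT=np.load('pics/top0.npy');DS=np.load('pics/side0.npy')
print(cv2.cvtColor(T,cv2.COLOR_BGR2HSV)[189:202,258:274,0]);
for n,I,D,roi in(('top',T,DT,(250,180,280,210)),('side',S,DS,(240,190,275,220))):
    h=cv2.cvtColor(I,cv2.COLOR_BGR2HSV).astype(int)
    red=((h[...,0]<6)|(h[...,0]>174))&(h[...,1]>170)&(h[...,2]>40)
    lab_n,lab,st,ce=cv2.connectedComponentsWithStats(red.astype(np.uint8))
    for i in range(1,lab_n):
        if st[i,4]<25: continue
        P=cloud(n,lab==i,D)
        t=P[P[:,2]>np.percentile(P[:,2],90)-6]
        rc=cv2.minAreaRect(t[:,:2].astype(np.float32))
        print(n,'red',st[i,4],np.round(ce[i],1),'ztop',round(np.percentile(P[:,2],90)),np.round(rc[0],1),np.round(rc[1],1),round(rc[2],1))
    org=(h[...,0]>=4)&(h[...,0]<=14)&(h[...,1]>170)&(h[...,2]>150)
    m=np.zeros_like(org);a,b,c,d=roi;m[b:d,a:c]=org[b:d,a:c]
    vs,us=np.nonzero(m);print(len(us))
    if len(us)>5:
        Q=np.array([w(n,u,v,z=58)[:2] for u,v in zip(us,vs)])
        A=np.c_[2*Q,np.ones(len(Q))];s=np.linalg.lstsq(A,(Q**2).sum(1),rcond=None)[0]
        print(n,'org','circle',np.round(s[:2],1),round(np.sqrt(s[2]+s[0]**2+s[1]**2),1),'bboxmid',np.round((Q.min(0)+Q.max(0))/2,1))
cv2.imwrite('pics/b1.png',cv2.resize(T[150:240,150:210],None,fx=6,fy=6,interpolation=2))
cv2.imwrite('pics/b2.png',cv2.resize(T[120:210,248:348],None,fx=8,fy=6.6,interpolation=2))
cv2.imwrite('pics/b3.png',cv2.resize(S[180:260,230:340],None,fx=7,fy=7,interpolation=2))
E
```

```text
[[14 18 17 12 12 13 15 14 14 13 13 14 22 30 17 15]
 [16 14 13 14 14 13 14 13 13 13 14 12 12 23 19 14]
 [14 12 13 13 15 17 19 19 18 13 11 13 11 13 16 15]
 [13 14 13 15 21 23 23 22 22 19 15 12 12 13 15 15]
 [14 14 13 21 22 22 22 22 23 23 23 17 13 13 16 15]
 [14 12 14 25 27 24 21 27 23 21 22 20 13 11 14 15]
 [14 12 17 22 21 23 26 26 23 24 25 20 13 12 13 16]
 [14 12 14 22 20 23 23 23 23 22 24 19 13 13 13 16]
 [14 14 13 22 26 23 27 22 23 25 22 19 12 12 14 20]
 [14 14 11 17 22 25 22 23 22 22 21 13 12 12 16 20]
 [13 14 13 13 15 21 23 23 23 19 15 13 14 13 19 20]
 [14 13 14 13 12 14 14 16 15 13 12 13 13 16 23 21]
 [14 15 13 13 14 13 13 13 13 15 15 13 16 22 22 22]]
top red 257 [149.5 133.2] ztop 36 [722.7 289.6] [89.1 24.8] 71.4
top red 154 [171.7 210.5] ztop 143 [464.5 203.7] [30.8 22.9] 4.2
top red 268 [136.3 252.1] ztop 154 [362.2 293.8] [42.3 27.4] 76.3
top red 56 [174.7 250.9] ztop 87 [363.6 208.5] [24.5 13. ] 68.5
11
top org circle [503.7 -40.7] 17.3 bboxmid [505.4 -37.8]
side red 84 [176.7 113.2] ztop 31 [297.  764.8] [84.5 21.1] 8.3
side red 912 [ 11.2 166.6] ztop -259 [-690.4 1362. ] [34.6 53.3] 2.2
side red 176 [200.5 143.4] ztop 150 [361.3 287.4] [34.  24.3] 75.7
side red 159 [231.9 151.3] ztop 141 [462.1 203.2] [33.2 25.4] 5.7
side red 96 [293.6 153.5] ztop 34 [720.1 286.1] [84.  21.1] 66.6
side red 52 [204.9 166.7] ztop 85 [363.7 204.3] [21.1  9.7] 64.5
40
side org circle [500.8 -40.5] 17.2 bboxmid [501.  -39.6]
```

View pics/b1.png

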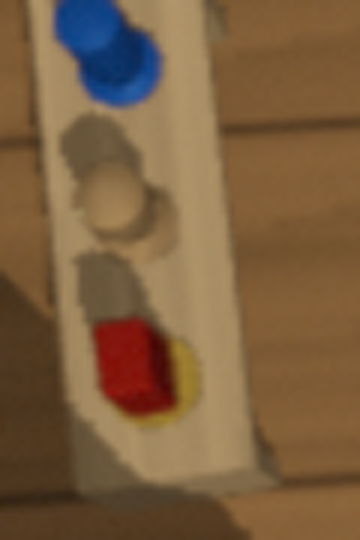

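View pics/b2.png

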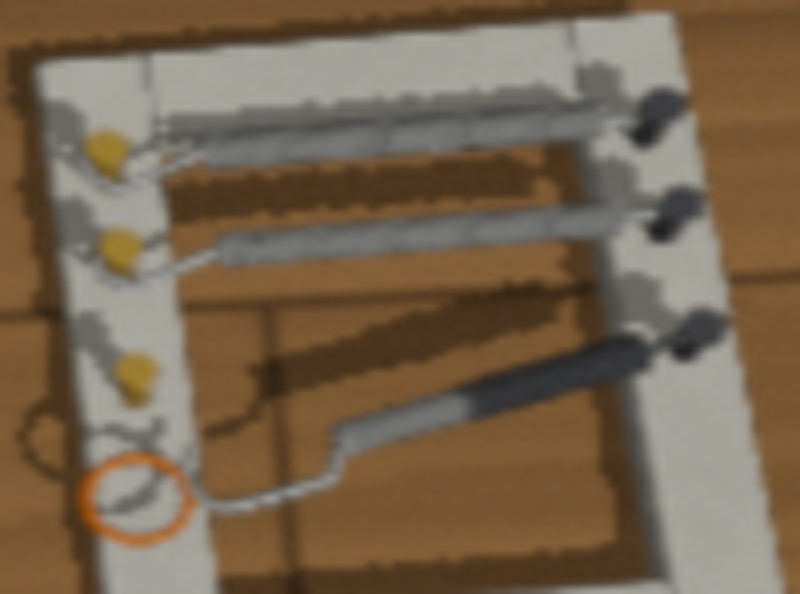

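View pics/b3.png

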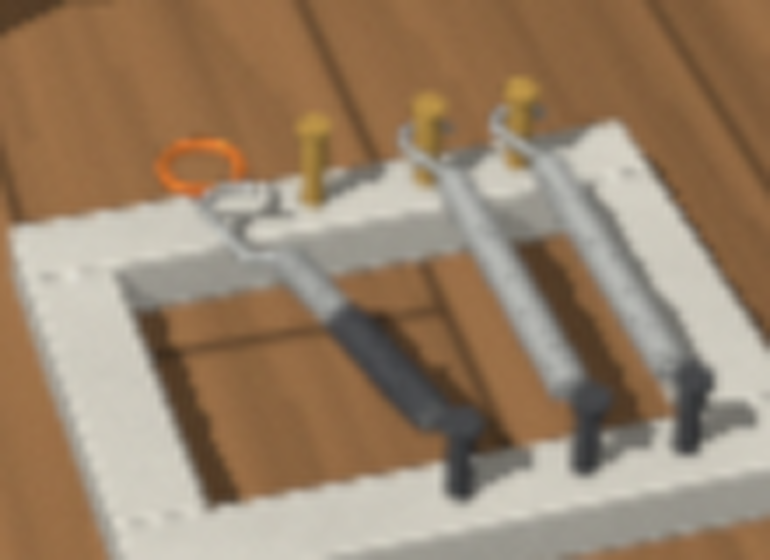

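```bash
python3 - <<'E'
from h import *
T=cv2.imread('pics/top0.png');S=cv2.imread('pics/side0.png')
from scipy.optimize import least_squares
b2=lambda x,y:(248+(x+.5)/8-.5,120+(y+.5)/6.6-.5)
b3=lambda x,y:(230+(x+.5)/7-.5,180+(y+.5)/7-.5)
def tri(a,b):
    s=least_squares(lambda P:np.r_[proj('top',P)-a,proj('side',P)-b],[540,-100,60]);return np.round(s.x,1),np.round(s.fun,1)
print('ring',tri(b2(138,500),b3(200,167)),w('top',*b2(138,500),z=58),w('side',*b3(200,167),z=58))
print('post',tri(b2(137,372),b3(314,124)),w('top',*b2(137,372),z=76),w('side',*b3(314,122),z=76))
print('pivot',tri(b2(705,325),b3(460,420)),tri(b2(685,350),b3(460,490)))
for z in(58,66,70): print(z,w('top',*b2(705,325),z=z),w('side',*b3(460,420),z=z))
# rack corners, top cam, grabbed from b1 (z=75)
b1=lambda x,y:(150+(x+.5)/6-.5,150+(y+.5)/6-.5)
for x,y in((78,490),(253,470),(33,0),(205,0),(187,385)):print('rack',x,y,w('top',*b1(x,y),z=75))
s=r.read_state();print(s['t'])
E
```

```text
ring (array([501.8, -41.2,  58.2]), array([ 0. ,  0.3,  0.3, -0.1])) [502.63402553 -41.21374379  58.        ] [500.84061416 -41.11284847  58.        ]
post (array([553.7, -44.1,  75.3]), array([-0. ,  0.1,  0.1, -0. ])) [553.74450329 -44.05442808  76.        ] [553.60856672 -43.54226501  76.        ]
pivot (array([ 561.5, -243.9,   71.7]), array([-0. ,  0.4,  0.4, -0.1])) (array([ 562.3, -244.5,   33. ]), array([-0. ,  0.1,  0.1, -0. ]))
58 [ 566.62481203 -247.26600646   58.        ] [ 565.23613228 -230.19271679   58.        ]
66 [ 564.36914365 -245.39460455   66.        ] [ 562.28470384 -238.39875508   66.        ]
70 [ 563.24130946 -244.4589036    70.        ] [ 560.80898962 -242.50177423   70.        ]
rack 78 490 [417.92257911 240.25061022  75.        ]
rack 253 470 [421.90166612 161.77637171  75.        ]
rack 33 0 [651.12526053 260.20068396  75.        ]
rack 205 0 [645.88709016 179.18795537  75.        ]
rack 187 385 [462.44971353 190.71038289  75.        ]
1.1
```

Crops confirm it: the rack puller at top (172,211) is the middle size, handle about 34x24, top at z≈141. The larger one's top is at z≈152 and the smaller one's at z≈86.

The measurements agree with each other: pivot to post is 200.4 mm, pivot to ring 211.5 mm. Now turn the tool to line up with the handle.

Call:
servo_tool --twist '[[0,0,-0.15],[0,0,-0.15],[0,0,-0.145]]' --slide '[[0,0,0],[0,0,0],[0,0,0]]' --jaw '[100,100,100]'

```text
t: 1.48
ee_pos: [214.8, 586.9, 205.4]
ee_rot: [[-0.099, 0.995, 0.0], [0.995, 0.099, -0.0], [-0.0, 0.0, -1.0]]
wrist_force: [0.0, -0.4, -0.3]
width: 94.0
```

```bash
cat >> h.py <<'E'
def to(x,y,z):
    s=r.read_state();R=np.array(s['ee_rot']);d=R.T@(np.array([x,y,z])-s['ee_pos'])
    print('t',round(s['t'],2),'pos',np.round(s['ee_pos'],1),'yaw',round(np.degrees(np.arctan2(R[1,0],R[0,0])),2),'F',np.round(s['wrist_force'],1),'w',round(s['width'],1),'-> tool mm',np.round(d,1))
E
python3 -c "
from h import *
to(463.5,203.8,180)"
```

```text
t 1.48 pos [214.8 586.9 205.4] yaw 95.67 F [ 0.  -0.4 -0.3] w 94.0 -> tool mm [-405.8  209.6   25.5]
```

Call:
servo_tool --twist '[[0,0,0],[0,0,0],[0,0,0],[0,0,0],[0,0,0],[0,0,0],[0,0,0],[0,0,0]]' --slide '[[-0.051,0.026,0.003],[-0.051,0.026,0.003],[-0.051,0.026,0.003],[-0.051,0.026,0.003],[-0.051,0.026,0.003],[-0.051,0.026,0.003],[-0.051,0.026,0.003],[-0.049,0.027,0.003]]' --jaw '[100,100,100,100,100,100,100,100]'

```text
t: 2.48
ee_pos: [461.9, 200.7, 181.7]
ee_rot: [[-0.094, 0.996, 0.001], [0.996, 0.094, 0.0], [0.0, 0.001, -1.0]]
wrist_force: [0.4, 0.1, 0.2]
width: 94.0
```

```bash
python3 -c "
from h import *
to(463.5,203.8,92.5)"
```

```text
t 2.48 pos [461.9 200.7 181.7] yaw 95.4 F [0.4 0.1 0.2] w 94.0 -> tool mm [ 2.9  1.8 89.2]
```

Call:
servo_tool --twist '[[0,0,0],[0,0,0],[0,0,0],[0,0,0],[0,0,0]]' --slide '[[0,0,0],[0,0,0.03],[0,0,0.03],[0,0,0.0275],[0,0,0]]' --jaw '[80,80,80,80,80]'

```text
t: 3.1
ee_pos: [459.8, 202.5, 92.8]
ee_rot: [[-0.095, 0.995, -0.003], [0.995, 0.095, -0.001], [-0.001, -0.003, -1.0]]
wrist_force: [-0.7, 0.0, 0.4]
width: 74.8
```

```bash
python3 - <<'E'
from h import *
to(463.5,203.8,92.5)
S,_=shot('side','s1');T,_=shot('top','t1')
a=cv2.resize(S[100:210,180:300],None,fx=5,fy=5,interpolation=2);b=cv2.resize(T[150:250,130:210],None,fx=4,fy=5.5,interpolation=2)
cv2.imwrite('pics/c1.png',a)
E
```

```text
t 3.1 pos [459.8 202.5  92.8] yaw 95.44 F [-0.7  0.   0.4] w 74.8 -> tool mm [1.  3.8 0.3]
```

View pics/c1.png

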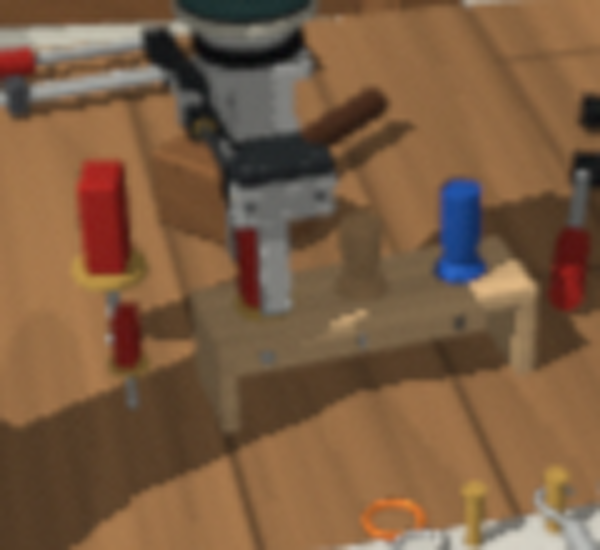

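```bash
python3 - <<'E'
from h import *
from scipy.optimize import least_squares
# compare red mask of initial side & top views with projected handle box silhouettes
def red(I):
    h=cv2.cvtColor(I,cv2.COLOR_BGR2HSV).astype(int);return ((h[...,0]<6)|(h[...,0]>174))&(h[...,1]>150)&(h[...,2]>40)
def box(cx,cy,yaw):
    c,s=np.cos(yaw),np.sin(yaw)
    return [(cx+c*a-s*b,cy+s*a+c*b,111+z) for a in(-17,17) for b in(-12,12) for z in(-30,30)]
M={}
for n,p in(('top',(171,210)),('side',(232,151))):
    m=red(cv2.imread(f'pics/{n}0.png')).astype(np.uint8);k,l=cv2.connectedComponents(m);M[n]=(l==l[p[1],p[0]])
def sil(n,*a):
    q=np.array([proj(n,P) for P in box(*a)]);h=cv2.convexHull((q*16).round().astype(np.int32))
    o=np.zeros((384,512),np.uint8);cv2.fillConvexPoly(o,h,1,shift=4);return o>0
best=[]
for cx in np.arange(456,470,1):
  for cy in np.arange(198,209,1):
    for yw in np.radians([-5,0,5,10,15]):
      io=[(M[n]&sil(n,cx,cy,yw)).sum()/(M[n]|sil(n,cx,cy,yw)).sum() for n in M]
      best.append((sum(io),cx,cy,round(np.degrees(yw)),np.round(io,2)))
best.sort(key=lambda t:-t[0])
for b in best[:8]:print(b)
for n in M:
    v,u=np.nonzero(M[n]);print(n,u.min(),u.max(),v.min(),v.max(),np.round([proj(n,P) for P in box(462,203.5,.09)]).min(0),np.round([proj(n,P) for P in box(462,203.5,.09)]).max(0))
E
```

```text
(np.float64(1.4233178748677893), np.int64(464), np.int64(205), -5, array([0.64, 0.78]))
(np.float64(1.4206506364922207), np.int64(464), np.int64(207), -5, array([0.63, 0.79]))
(np.float64(1.4193248808850845), np.int64(464), np.int64(208), -5, array([0.63, 0.79]))
(np.float64(1.4103299856527975), np.int64(464), np.int64(206), -5, array([0.63, 0.78]))
(np.float64(1.4078465701098202), np.int64(464), np.int64(204), -5, array([0.63, 0.78]))
(np.float64(1.399288451012589), np.int64(463), np.int64(203), -5, array([0.61, 0.79]))
(np.float64(1.3964286412798999), np.int64(464), np.int64(203), -5, array([0.62, 0.77]))
(np.float64(1.3940336216111167), np.int64(465), np.int64(208), -5, array([0.61, 0.78]))
top 166 178 203 218 [165. 203.] [181. 221.]
side 227 237 143 160 [226. 143.] [238. 162.]
```

```bash
python3 - <<'E'
from h import *
T=cv2.imread('pics/top0.png');S=cv2.imread('pics/side0.png')
a=cv2.resize(T[196:226,158:188],None,fx=18,fy=18,interpolation=cv2.INTER_CUBIC);b=cv2.resize(S[138:166,218:246],None,fx=14,fy=18,interpolation=cv2.INTER_CUBIC)
def dr(img,n,o,f,yaw,col):
    c,s=np.cos(yaw),np.sin(yaw)
    q=np.array([proj(n,(464+c*x-s*y,204+s*x+c*y,141)) for x,y in((-17,-12),(17,-12),(17,12),(-17,12))])
    q=((q-o+.5)*f-.5).astype(int);cv2.polylines(img,[q],True,col,1)
a=cv2.convertScaleAbs(a,alpha=1.3);b=cv2.convertScaleAbs(b,alpha=1.3)
dr(a,'top',(158,196),(18,18),.09,(255,255,255));dr(a,'top',(158,196),(18,18),-.1,(0,255,255))
dr(b,'side',(218,138),(14,18),.09,(255,255,255));dr(b,'side',(218,138),(14,18),-.1,(0,255,255))
o=np.zeros((540,800,3),np.uint8);o[:540,:400]=a[:,:400];o[:504,404:796]=b
cv2.imwrite('pics/d1.png',o)
E
```

```text
(no output)
```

View pics/d1.png

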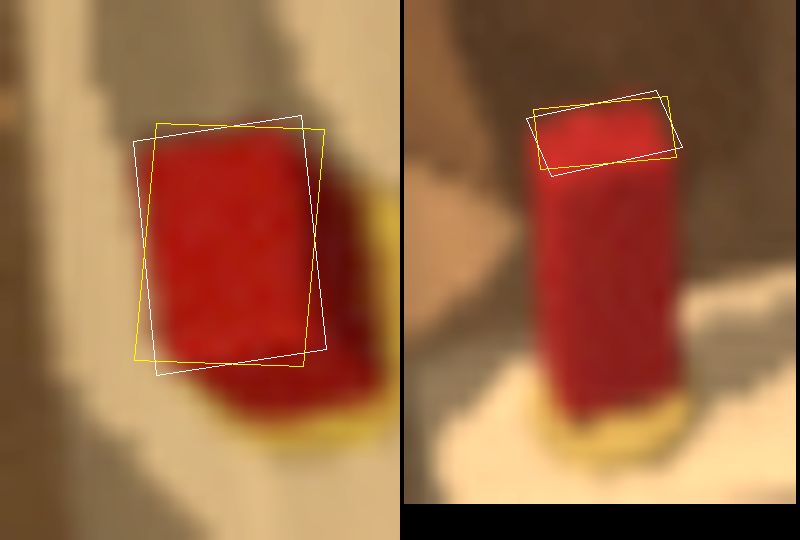

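The overlay fits at about (464, 204) with yaw about 5°. I'll shift 4 mm along the handle and close.

Call:
servo_tool --twist '[[0,0,0],[0,0,0],[0,0,0],[0,0,0],[0,0,0],[0,0,0],[0,0,0],[0,0,0]]' --slide '[[0.001,0.004,0],[0,0,0],[0,0,0],[0,0,0],[0,0,0],[0,0,0],[0,0,0],[0,0,0]]' --jaw '[80,60,40,25,10,0,0,0]' --squeeze 45

```text
t: 4.2
ee_pos: [464.9, 203.7, 94.0]
ee_rot: [[-0.094, 0.996, -0.0], [0.996, 0.094, -0.0], [-0.0, -0.0, -1.0]]
wrist_force: [-0.4, 0.2, 0.1]
width: 24.0
```

```bash
python3 -c "
from h import *
to(463.5,203.8,180)"
```

```text
t 4.2 pos [464.9 203.7  94. ] yaw 95.4 F [-0.4  0.2  0.1] w 24.0 -> tool mm [  0.2  -1.4 -86. ]
```

Gripped at width 24.0. Return pose is TCP (464.9, 203.7, 94.0). Now lift.

Call:
servo_tool --twist '[[0,0,0],[0,0,0],[0,0,0],[0,0,0],[0,0,0]]' --slide '[[0,0,-0.01],[0,0,-0.02],[0,0,-0.025],[0,0,-0.025],[0,0,0]]' --jaw '[0,0,0,0,0]'

```text
t: 4.82
ee_pos: [465.7, 204.1, 175.8]
ee_rot: [[-0.094, 0.996, 0.003], [0.996, 0.094, 0.001], [0.001, 0.003, -1.0]]
wrist_force: [-0.3, 0.0, -2.3]
width: 24.1
```

```bash
python3 -c "
from h import *
to(501.8,-41.2,174)"
```

```text
t 4.83 pos [465.7 204.1 175.8] yaw 95.39 F [-0.3  0.  -2.3] w 24.1 -> tool mm [-247.6   12.8    1.5]
```

Call:
servo_tool --twist '[[0,0,0],[0,0,0],[0,0,0],[0,0,0],[0,0,0],[0,0,0],[0,0,0],[0,0,0]]' --slide '[[-0.03,0.002,0],[-0.045,0.002,0],[-0.045,0.002,0],[-0.045,0.002,0],[-0.045,0.002,0],[-0.0375,0.003,0],[0,0,0],[0,0,0]]' --jaw '[0,0,0,0,0,0,0,0]'

```text
t: 5.82
ee_pos: [500.7, -40.8, 173.4]
ee_rot: [[-0.094, 0.996, -0.001], [0.996, 0.094, 0.0], [0.0, -0.001, -1.0]]
wrist_force: [1.0, 0.1, -2.1]
width: 23.6
```

```bash
python3 - <<'E'
from h import *
to(501.8,-41.2,109)
S,_=shot('side','s2');T,_=shot('top','t2')
cv2.imwrite('pics/e1.png',cv2.resize(S[150:260,220:340],None,fx=6,fy=5.4,interpolation=2))
cv2.imwrite('pics/e2.png',cv2.resize(T[120:230,230:350],None,fx=6,fy=5.4,interpolation=2))
E
```

```text
t 5.83 pos [500.7 -40.8 173.4] yaw 95.41 F [ 1.   0.1 -2.1] w 23.6 -> tool mm [-0.5  1.1 64.4]
```

View pics/e1.png

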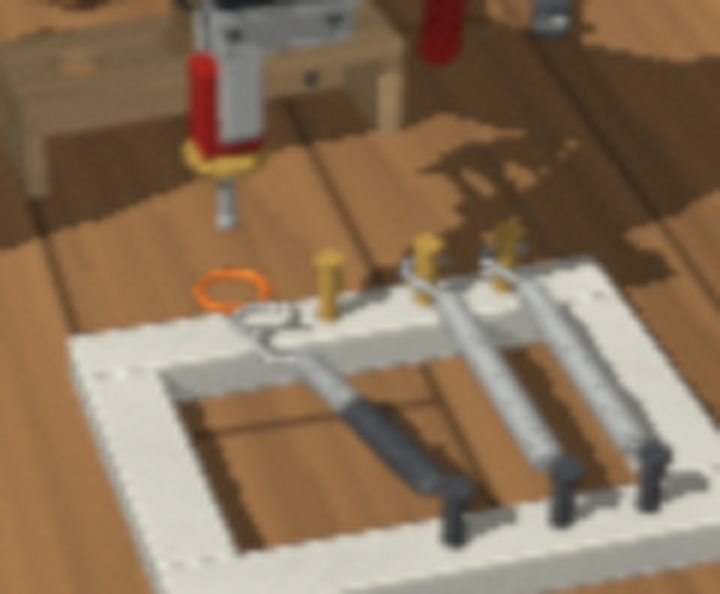

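View pics/e2.png

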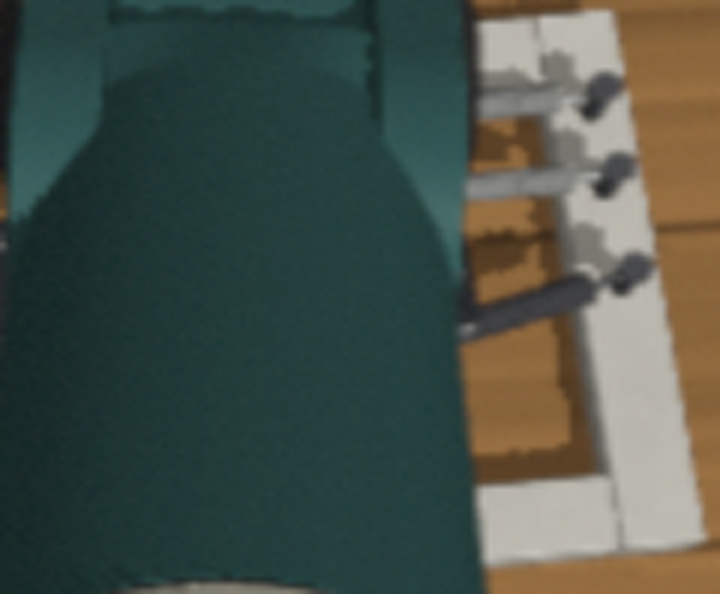

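```bash
python3 - <<'E'
from h import *
f=lambda p:((p-np.array([220,150])+.5)*[6,5.4]-.5)
for P in((500.7,-40.8,104.4),(500.7,-40.8,154.4),(501.8,-41.2,58)): print(f(proj('side',P)))
print(f(proj('side',(502.7,-40.8,104.4)))-f(proj('side',(500.7,-40.8,104.4))))
E
```

```text
[230.37578789 227.0111526 ]
[229.71302102 155.63448884]
[233.15128235 290.56640161]
[ 3.73715085 -0.48509343]
```

The tip shows at e1 (226,225) and the ring centre at (232,291). So the pin sits about 2 mm toward -x of the TCP; I'll shift 3 mm and go down.

Call:
servo_tool --twist '[[0,0,0],[0,0,0],[0,0,0],[0,0,0],[0,0,0],[0,0,0]]' --slide '[[-0.0005,0.003,0],[0,0,0.02],[0,0,0.015],[0,0,0.015],[0,0,0.0135],[0,0,0]]' --jaw '[0,0,0,0,0,0]'

```text
t: 6.68
ee_pos: [503.7, -41.7, 109.5]
ee_rot: [[-0.094, 0.996, -0.002], [0.996, 0.094, -0.0], [-0.0, -0.002, -1.0]]
wrist_force: [0.1, 0.2, -1.4]
width: 23.6
```

```bash
python3 - <<'E'
from h import *
to(501.8,-41.2,109)
S,_=shot('side','s3')
cv2.imwrite('pics/f1.png',cv2.resize(S[150:260,220:340],None,fx=6,fy=5.4,interpolation=2))
E
```

```text
t 6.67 pos [503.7 -41.7 109.5] yaw 95.39 F [ 0.1  0.2 -1.4] w 23.6 -> tool mm [ 0.6 -1.8  0.5]
```

View pics/f1.png

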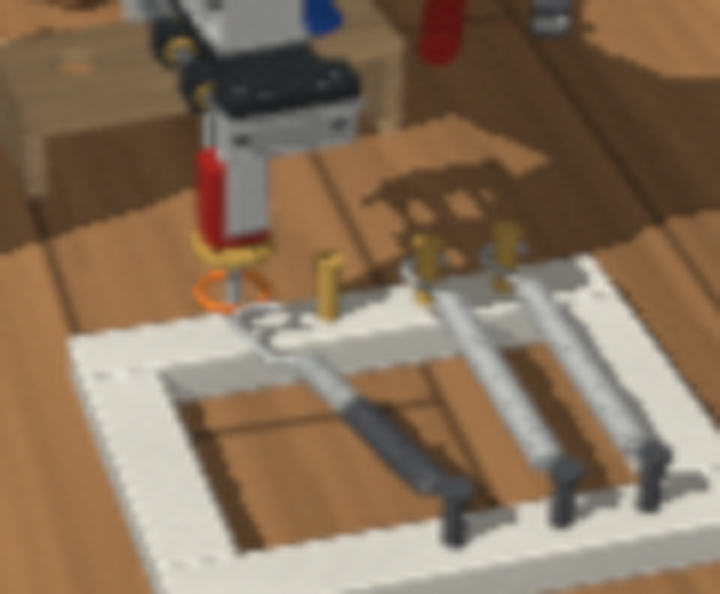

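The pin is down inside the orange ring (ring at (232,291), pin entering it). Now stretch along the spring.

Call:
servo_tool --twist '[[0,0,0],[0,0,0],[0,0,0],[0,0,0],[0,0,0],[0,0,0]]' --slide '[[0.0106,-0.002,0],[0.0106,-0.002,0],[0.0106,-0.002,0],[0.0106,-0.002,0],[0.0106,-0.002,0],[0,0,0]]' --jaw '[0,0,0,0,0,0]'

```text
t: 7.48
ee_pos: [489.2, 10.8, 110.6]
ee_rot: [[-0.095, 0.995, 0.0], [0.995, 0.095, -0.0], [-0.0, 0.0, -1.0]]
wrist_force: [1.0, -5.6, -0.2]
width: 23.9
```

```bash
python3 - <<'E'
from h import *
to(521,17.7,109)
S,_=shot('side','s4')
cv2.imwrite('pics/g1.png',cv2.resize(S[150:260,220:340],None,fx=6,fy=5.4,interpolation=2))
E
```

```text
t 7.47 pos [489.2  10.8 110.6] yaw 95.46 F [ 1.  -5.6 -0.2] w 23.9 -> tool mm [ 3.8 32.3  1.6]
```

View pics/g1.png

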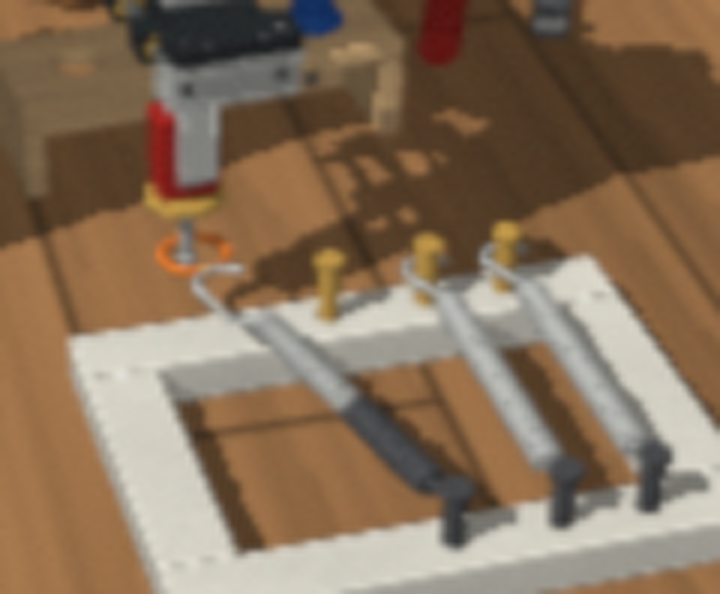

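Stretched: force 5.7 N (about 45 mm), and the hook clears the post line by about 27 mm. Now swing to the post along the arc.

Call:
servo_tool --twist '[[0,0,0],[0,0,0],[0,0,0],[0,0,0],[0,0,0],[0,0,0],[0,0,0],[0,0,0]]' --slide '[[0.0012,0.0108,0.001],[0.0011,0.0108,0],[0.001,0.0108,0],[0.0005,0.0108,0],[0.0001,0.0108,0],[-0.0003,0.01,0],[0,0,0],[0,0,0]]' --jaw '[0,0,0,0,0,0,0,0]'

```text
t: 8.52
ee_pos: [552.6, 19.0, 109.4]
ee_rot: [[-0.093, 0.996, -0.0], [0.996, 0.093, -0.001], [-0.001, -0.0, -1.0]]
wrist_force: [-0.0, -6.4, 1.0]
width: 24.0
```

```bash
python3 - <<'E'
from h import *
to(552.5,21,109)
S,_=shot('side','s5')
cv2.imwrite('pics/g2.png',cv2.resize(S[150:260,220:340],None,fx=6,fy=5.4,interpolation=2))
E
```

```text
t 8.53 pos [552.6  19.  109.4] yaw 95.35 F [-0.  -6.4  1. ] w 24.0 -> tool mm [2.  0.1 0.4]
```

View pics/g2.png

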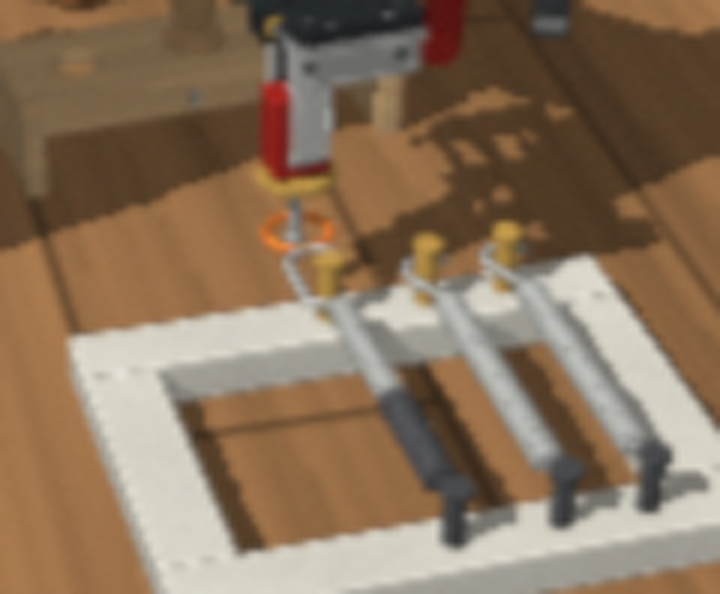

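The post (328,275) sits between the hook legs, so let the spring back gently.

Call:
servo_tool --twist '[[0,0,0],[0,0,0],[0,0,0],[0,0,0],[0,0,0],[0,0,0]]' --slide '[[-0.007,-0.001,0],[-0.007,-0.001,0],[-0.007,-0.001,0],[-0.006,0,0],[0,0,0],[0,0,0]]' --jaw '[0,0,0,0,0,0]'

```text
t: 9.32
ee_pos: [552.1, -6.9, 109.4]
ee_rot: [[-0.095, 0.996, -0.0], [0.996, 0.095, 0.0], [0.0, -0.0, -1.0]]
wrist_force: [0.3, -0.3, -2.4]
width: 23.7
```

```bash
python3 - <<'E'
from h import *
to(554,-17.5,109)
S,_=shot('side','s6')
cv2.imwrite('pics/g3.png',cv2.resize(S[150:260,220:340],None,fx=6,fy=5.4,interpolation=2))
E
```

```text
t 9.32 pos [552.1  -6.9 109.4] yaw 95.43 F [ 0.3 -0.3 -2.4] w 23.7 -> tool mm [-10.7   0.9   0.4]
```

View pics/g3.png

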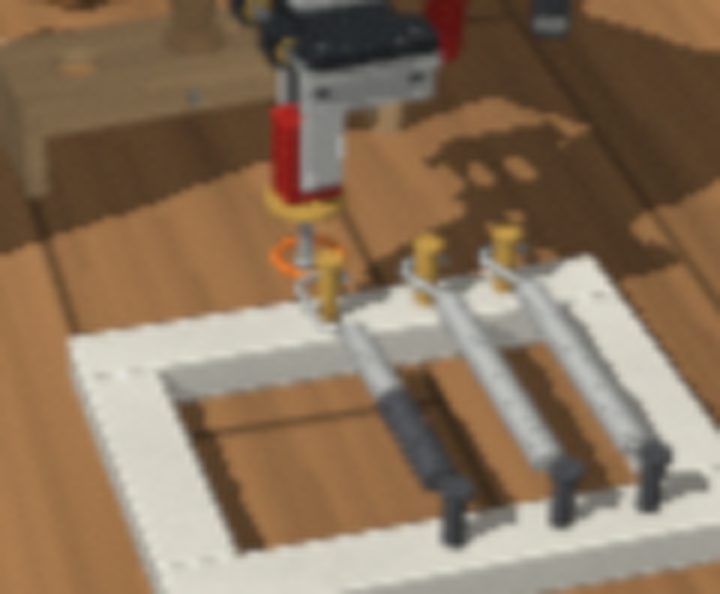

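The force has dropped to about 0 N, so the hook carries the spring. Centre the pin in the ring and draw it out upward.

Call:
servo_tool --twist '[[0,0,0],[0,0,0],[0,0,0],[0,0,0],[0,0,0],[0,0,0],[0,0,0],[0,0,0]]' --slide '[[-0.0045,0.0005,0],[-0.0045,0.0005,0],[0,0,0],[0,0,-0.012],[0,0,-0.015],[0,0,-0.019],[0,0,-0.019],[0,0,0]]' --jaw '[0,0,0,0,0,0,0,0]'

```text
t: 10.38
ee_pos: [554.9, -16.1, 176.5]
ee_rot: [[-0.094, 0.996, 0.003], [0.996, 0.094, 0.0], [0.0, 0.003, -1.0]]
wrist_force: [0.1, -0.3, -2.4]
width: 23.8
```

```bash
python3 - <<'E'
from h import *
to(464.9,203.7,174)
S,_=shot('side','s7')
cv2.imwrite('pics/g4.png',cv2.resize(S[150:260,220:340],None,fx=6,fy=5.4,interpolation=2))
E
```

```text
t 10.38 pos [554.9 -16.1 176.5] yaw 95.41 F [ 0.1 -0.3 -2.4] w 23.8 -> tool mm [227.3 -68.9   2.2]
```

View pics/g4.png

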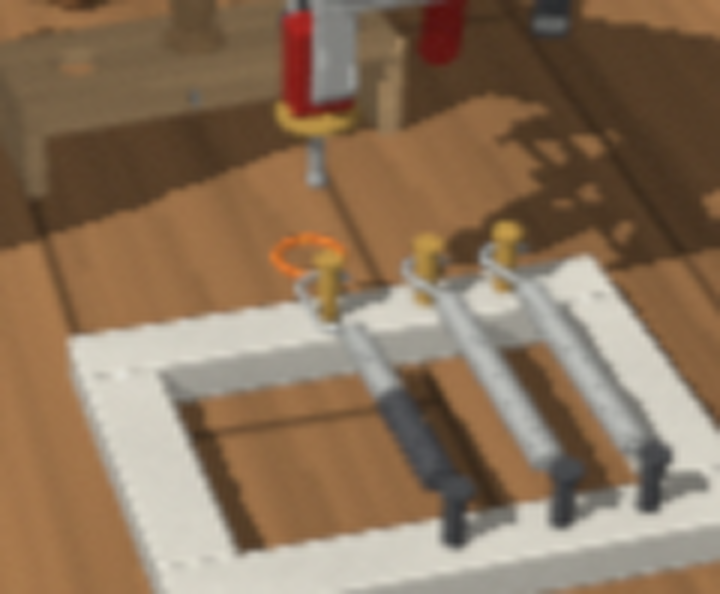

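Hook on post at (328,285), tip clear above the ring. Return to the rack.

Call:
servo_tool --twist '[[0,0,0],[0,0,0],[0,0,0],[0,0,0],[0,0,0],[0,0,0],[0,0,0],[0,0,0]]' --slide '[[0.03,-0.0115,0],[0.04,-0.0115,0],[0.04,-0.0115,0],[0.04,-0.0115,0],[0.04,-0.0115,0],[0.037,-0.0115,0],[0,0,0],[0,0,0]]' --jaw '[0,0,0,0,0,0,0,0]'

```text
t: 11.42
ee_pos: [463.9, 202.7, 174.0]
ee_rot: [[-0.094, 0.996, -0.001], [0.996, 0.094, -0.001], [-0.001, -0.001, -1.0]]
wrist_force: [0.5, 0.0, -2.2]
width: 24.0
```

```bash
python3 - <<'E'
from h import *
to(464.9,203.7,96)
S,_=shot('side','s8')
cv2.imwrite('pics/g5.png',cv2.resize(S[110:220,190:310],None,fx=6,fy=5.4,interpolation=2))
p=r.read_state()['ee_pos'];f=lambda P:((proj('side',P)-[190,110]+.5)*[6,5.4]-.5)
print(f(p+[-2,0,-69]),'hole',f((464.9-2,203.7,75)))
E
```

```text
t 11.43 pos [463.9 202.7 174. ] yaw 95.39 F [ 0.5  0.  -2.2] w 24.0 -> tool mm [ 1.   1.1 78. ]
[253.65083053 239.6900031 ] hole [256.68855666 277.23398195]
```

View pics/g5.png

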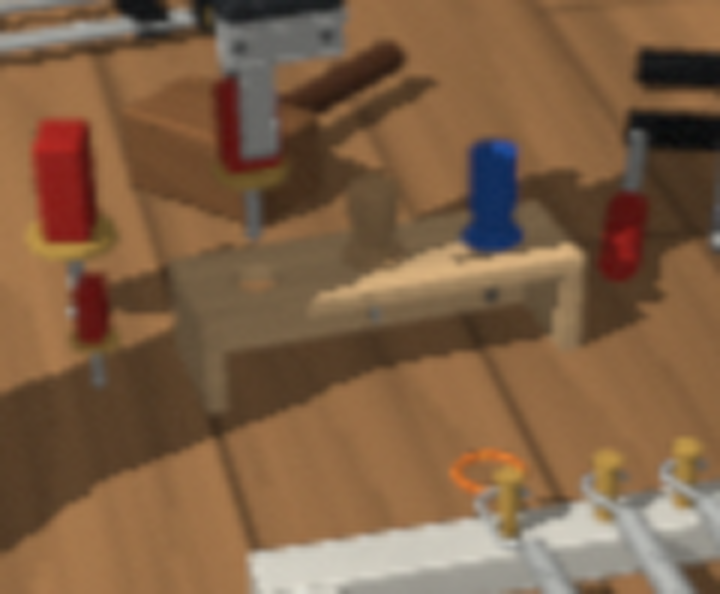

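The tip at (253,235) lines up with the hole at (257,277). Descend.

Call:
servo_tool --twist '[[0,0,0],[0,0,0],[0,0,0],[0,0,0],[0,0,0],[0,0,0],[0,0,0]]' --slide '[[0.001,0.001,0],[0,0,0.02],[0,0,0.02],[0,0,0.02],[0,0,0.014],[0,0,0.004],[0,0,0]]' --jaw '[0,0,0,0,0,0,0]'

```text
t: 12.35
ee_pos: [465.1, 204.3, 96.7]
ee_rot: [[-0.094, 0.996, 0.0], [0.996, 0.094, -0.0], [-0.0, 0.0, -1.0]]
wrist_force: [0.2, 0.3, -0.7]
width: 23.7
```

```bash
python3 -c "
from h import *
to(464.9,203.7,94)"
```

```text
t 12.35 pos [465.1 204.3  96.7] yaw 95.39 F [ 0.2  0.3 -0.7] w 23.7 -> tool mm [-0.6 -0.2  2.7]
```

Call:
servo_tool --twist '[[0,0,0],[0,0,0],[0,0,0],[0,0,0]]' --slide '[[0,0,0.001],[0,0,0.001],[0,0,0.0005],[0,0,0]]' --jaw '[0,0,0,0]'

```text
t: 12.85
ee_pos: [464.9, 204.4, 94.0]
ee_rot: [[-0.094, 0.996, 0.0], [0.996, 0.094, -0.0], [-0.0, 0.0, -1.0]]
wrist_force: [-1.2, 0.2, -2.2]
width: 23.8
```

```bash
python3 -c "
from h import *
to(464.9,203.7,94)"
```

```text
t 12.85 pos [464.9 204.4  94. ] yaw 95.4 F [-1.2  0.2 -2.2] w 23.8 -> tool mm [-0.7 -0.   0. ]
```

Call:
servo_tool --twist '[[0,0,0],[0,0,0],[0,0,0],[0,0,0],[0,0,0],[0,0,0],[0,0,0],[0,0,0]]' --slide '[[0,0,0.0005],[0,0,0],[0,0,0],[0,0,0],[0,0,0],[0,0,-0.02],[0,0,-0.05],[0,0,-0.05]]' --jaw '[0,30,45,60,80,80,80,80]'

```text
t: 13.85
ee_pos: [464.6, 204.2, 214.8]
ee_rot: [[-0.094, 0.996, -0.001], [0.996, 0.094, -0.0], [-0.0, -0.001, -1.0]]
wrist_force: [0.9, -0.5, -0.8]
width: 75.2
```

Call:
servo_tool --twist '[[0,0,0],[0,0,0],[0,0,0],[0,0,0],[0,0,0],[0,0,0],[0,0,0]]' --slide '[[0,0,-0.05],[0,-0.04,-0.02],[0,-0.04,0],[0,-0.04,0],[0,-0.02,0],[0,0,0],[0,0,0]]' --jaw '[80,80,80,80,80,80,80]'

```text
t: 14.72
ee_pos: [326.1, 191.2, 283.6]
ee_rot: [[-0.094, 0.996, 0.0], [0.996, 0.094, 0.0], [0.0, 0.0, -1.0]]
wrist_force: [0.3, -0.7, 0.3]
width: 75.4
```

```bash
python3 - <<'E'
from h import *
to(464.9,203.7,94)
S,D=shot('side','s9')
cv2.imwrite('pics/g6.png',cv2.resize(S[110:260,190:340],None,fx=5.3,fy=4,interpolation=2))
h=cv2.cvtColor(S,cv2.COLOR_BGR2HSV).astype(int)
red=(((h[...,0]<6)|(h[...,0]>174))&(h[...,1]>170)&(h[...,2]>40)).astype(np.uint8)
S0=cv2.imread('pics/side0.png')
n,l,st,ce=cv2.connectedComponentsWithStats(red)
for i in range(1,n):
    if st[i,4]>40:
        P=cloud('side',l==i,D);print(st[i],np.round(ce[i],1),np.round(np.percentile(P,97,0)))
T,_=shot('top','t9');cv2.imwrite('pics/g7.png',cv2.resize(T[100:290,110:350],None,fx=3.3,fy=3.1,interpolation=2))
E
```

```text
t 14.72 pos [326.1 191.2 283.6] yaw 95.38 F [ 0.3 -0.7  0.3] w 75.4 -> tool mm [ -0.6 139.3 189.6]
[167 110  20   7  84] [176.7 113.2] [338. 774.  33.]
[  0 113  29 103 915] [ 11.2 166.4] [-677. 1387. -196.]
[196 132  10  22 183] [200.4 142.5] [376. 303. 153.]
[228 144   9  17 139] [232.1 151.9] [476. 207. 142.]
[290 146   8  16 102] [293.4 153.6] [742. 321.  37.]
[203 161   5  12  51] [205.  166.6] [371. 211.  87.]
```

View pics/g6.png

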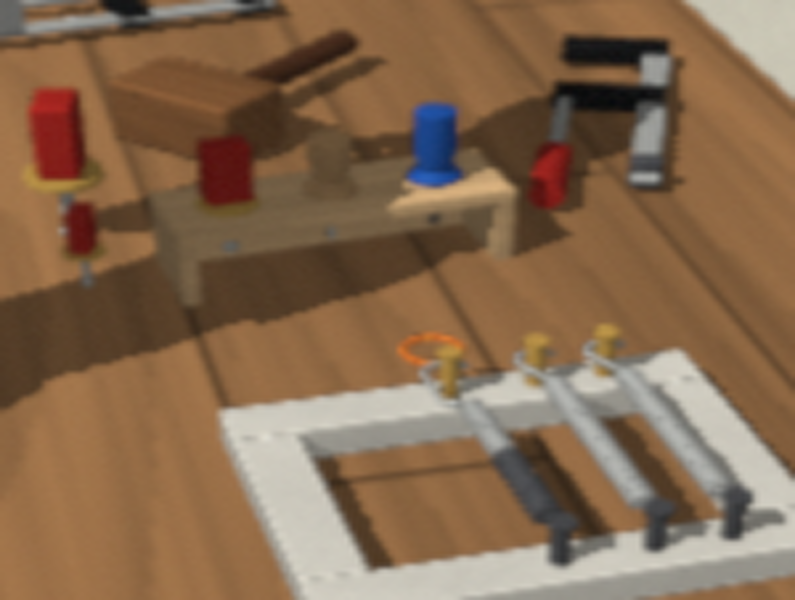

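View pics/g7.png

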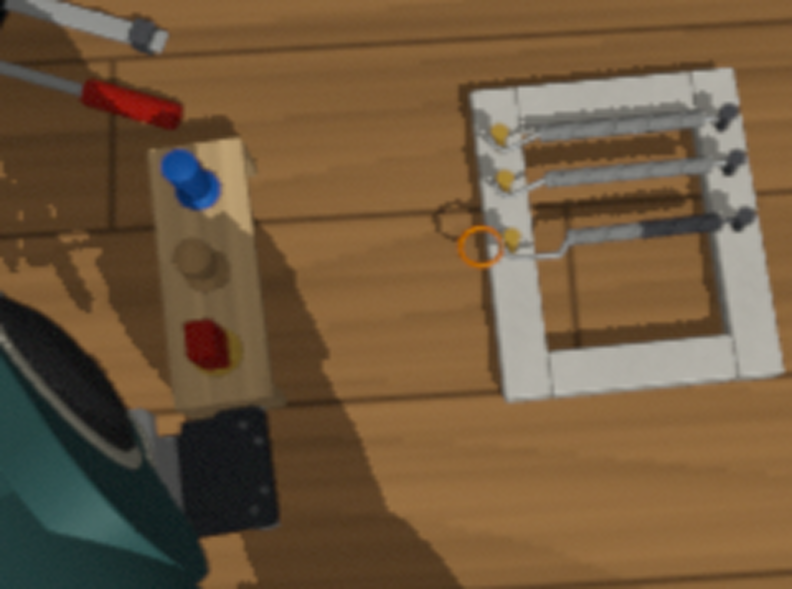

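```bash
python3 - <<'E'
from h import *
p=w('top',110+480.5/3.3-.5,100+246.5/3.1-.5,z=58);q=w('side',190+431.5/5.3-.5,110+349.5/4-.5,z=58)
for a in(p,q):
    d=a[:2]-[561.9,-244];L=np.hypot(*d);seat=np.array([561.9,-244])+d/L*(L-26.5);print(np.round(a,1),'L',round(L,1),'seat err',np.round(seat-[553.3,-43.8],1))
to(0,0,0)
r.close_job()
E
```

```text
[551.4 -17.1  58. ] L 227.1 seat err [-0.6  0.2]
[549.2 -17.1  58. ] L 227.3 seat err [-2.6  0.3]
t 14.82 pos [326.1 191.2 283.4] yaw 95.36 F [-0.3  0.3  1.3] w 75.4 -> tool mm [-159.8 -342.5  283.5]
the job is handed in; nothing more can be done
```

I picked the middle-sized puller out of the rack and put its tip down into the pull ring. I stretched the spring to about 45 mm (estimated from the 5.7 N pull), swung it to the post and let it back until the hook caught. Then I drew the puller out and stood it back in its own hole. The job was handed in at 14.8 s of the 51 s allowed; the hand-in gives no verdict.

Last checks, all from the cameras:
- **Hook:** the ring is about 227 mm from the pivot (226.5 mm when hooked), a stretch of about 15.7 mm. The hook seat is within 1 mm of the post's axis by the top camera and within 3 mm by the side camera; the limit is 6 mm. The two disagree by about 2 mm, roughly the calibration accuracy.
- **Puller:** it looks upright in its hole, with the handle top at about 142 mm (141 mm when fully down) and its position in the picture as at the start.
- **Everything else:** the gripper is open and well clear. The awl, screwdriver and mallet look unmoved; I didn't recheck the offcut, but the arm never went near it.

No check failed. One reading was unclear: just before release the wrist force still showed about the puller's weight. It may therefore have been hanging slightly, but the picture taken after release shows it seated.

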